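Turn the card in the larger recipe binder

TASK

Two ring-bound recipe binders lie open on the table, a larger and a smaller one. In the larger binder, take the loose top card by its pull and turn it over the rings from the right-hand side to the left, so that it lies flat there with its other face showing. Leave the card of the smaller binder lying as it is.

Things in the scene. Friction and masses are not known exactly. Their poses are not given: they have to be found in the camera images.
- big_rings (a point): Larger binder, middle of its ring line (hinge line of its card), 30 mm above the table; x along the ring line, roughly away from the robot, y to the left-hand pile, z up; yaw up to 26 degrees. Binder fixed; grey covers 132 mm along the rings, about 180 mm across; a 27 mm high pile of white cards each side, three steel rings of 32 mm diameter between, their top 46 mm above the table.
- big_pull (a point): Centre of the pull of the larger binder's card: black bar 24 mm long, parallel to the rings, 16 mm thick, flat ends, on a 10 mm wide stem 36 mm beyond the middle of the card's outer edge. 121 mm from the ring line; 30 mm above bare table with the card flat on either side. Pinched from above on its flat ends, it pivots between the fingers as they carry it in a half circle over the rings.
- big_leaf (a joint): Angle of the larger binder's loose card about the ring line: 0 flat on the right-hand pile (-y), 1.57 upright, 3.14 flat on the left-hand pile (+y). Stiff white card, 120 mm along the rings, reaching 85 mm from the ring line, 3 mm thick, about 70 g. Turns easily; let go part way, it falls to the nearer side.
- small_leaf (a joint): The same angle for the card of the smaller binder, which must stay at 0. It looks alike but smaller: card 70 mm along the rings, 62 mm wide; grey covers 82 mm by about 132 mm; the same pull, 98 mm from its ring line. The binders lie side by side, either one on the left.

How it is judged:
By the outcome, as a careful person would: the job done as asked, in the order asked, and still so for the second after the job is handed in, with the robot touching nothing.
It also fails if it takes over 43 s, if anything falls off the work surface, if the arm or the gripper's body presses on something with over 40 N, if the wrist force passes 120 N, or if a joint passes its speed limit or range.

ROBOT

A 6-joint arm with a two-finger parallel gripper is mounted at the origin on a cart in front of the work surface, level with it; the furniture and walls round the work are solid. World frame = base frame: x ahead of the robot, y to its left, z up, the work surface at z = 0. Lengths are in mm, angles in rad, forces in N, time in s.
With the tool pointing down it reaches from about 400 to 825 mm from the base axis. Payload 7 kg.
Tool frame: the origin (TCP) lies at the very end of the fingers, on their centre line; the grasp point (between the pads) lies 19 mm behind it; z points along the fingers, y is the line along which they close (so a half turn about z gives the same grasp; the last joint's range is limited). The gripper opens to 88 mm and grips with 3 to 60 N. Pads are 19 mm wide; open, the fingers measure 130 mm over their backs; the gripper's body (78 mm by 193 mm) begins 47 mm behind the grasp point.
Start: joints at [-0.972, 0.359, 0.012, 0, -1.224, -0.288], TCP at [206.402, -642.646, 226.561] pointing down, gripper open.
Joint ranges: [-3.07, 3.07], [-1.43, 2.12], [-1.02, 1.25], [-3.03, 1.67], [-3.05, -0], [-3.03, 3.03]. Speed limits (rad/s): [2.39, 2.39, 3.01, 3.14, 3.14, 3.14].

INTERFACE

Orientations are given as a unit quaternion [x, y, z, w].
In Python, from plant import bot gives the robot as it stands. Calls block until the motion is done:
- bot.move_ptp(position, orientation): joint-space move of the TCP to a pose.
- bot.line_to(position, velocity=150, ori=None): straight line of the TCP; ori=None keeps the orientation; velocity is the mean speed in mm/s.
- bot.move_joints(angles): joint-space move.
- bot.move_gripper(opening, force=None): finger opening in mm; force is the grip in N (None keeps the last); returns when the fingers have stopped.
- bot.pause(seconds).
- bot.solve_ik(position, orientation): joint angles nearest the present ones, or None.
- bot.read_state(): the state.
- bot.camera(name): name is "scene" or "top" or "wrist"; returns the picture (420x560x3 uint8, red, green, blue); there is no depth.
- bot.get_calibration(name): a dict with "fx", "fy", "cx", "cy" (pixels), "view" (4x4, takes a point from world to camera coordinates); the wrist camera has in their place "T_tool_cam" (4x4, takes a point from camera to tool coordinates, whose origin is the TCP and whose axes are the flange's). Camera axes: x right, y up, looking along -z (the intrinsics and any distortion apply to the point x, -y, -z); pixel columns grow to the right and rows downward; lengths in mm; the calibration is good to about 2 mm. The wrist camera is an equidistant fisheye: a pixel r from the principal point sees the ray r / f radians off the axis. A picture is of the moment at which its call begins: read the wrist's pose just before it. get_calibration takes no time and is no camera call.
A pose or a line that the arm cannot do raises bot.Unreachable and nothing moves.
- bot.close_job(): hands the job in, once; it reports no verdict.
The state is a dict: "t": time; "joint_pos": joint angles; "qvel": joint speeds; "tau": joint torques, N m; "tcp_pos": TCP position; "eef_rot": TCP orientation; "contact_force": force on the tool from outside, world axes, zero at the start; "moment": the same for the moment, N m; "width": finger opening in mm.
Only numpy, scipy, OpenCV 4.12 (cv2) and the standard library are available. Lean on these libraries where they do the work, as an engineer would, in place of code of your own. Each camera call takes 0.05 s, during which the arm holds its last target. There are 200 camera calls.

## Working session

There is one attempt and no reset: what is moved stays moved. The work goes in short steps, each a Python script; the robot and the scene stay as the last script left them, time stands still between calls to the robot, and variables do not carry over. Pictures are saved under pics/ and viewed, on a budget of 10 in all, crops included, one or two more only if the job needs it, and the job is handed in when it is done.

```bash
ls; mkdir -p pics
python3 - <<'E'
from plant import bot
import cv2, numpy as np
for n in("top","scene"):
    im=bot.camera(n); cv2.imwrite(f"pics/{n}0.png",im[:,:,::-1]); c=bot.get_calibration(n); print(n,{k:np.round(v,3).tolist() for k,v in c.items()})
print(bot.get_calibration("wrist"))
s=bot.read_state();print(s["t"],s["eef_rot"],s["width"])
E
```

```text
pics
top {'fx': 446.334, 'fy': 446.334, 'cx': 279.343, 'cy': 201.843, 'view': [[-0.0, -1.0, -0.021, -38.643], [0.996, -0.002, 0.088, -534.894], [-0.088, -0.021, 0.996, -953.438], [0.0, 0.0, 0.0, 1.0]]}
scene {'fx': 537.25, 'fy': 537.25, 'cx': 280.084, 'cy': 206.972, 'view': [[0.463, -0.886, -0.003, -287.124], [0.525, 0.271, 0.807, -315.971], [-0.714, -0.375, 0.591, -846.241], [0.0, 0.0, 0.0, 1.0]]}
{'fx': 325.19226210127806, 'fy': 325.19226210127806, 'cx': 283.60735366856153, 'cy': 212.91876384516888, 'T_tool_cam': array([[ 1.80822338e-04,  9.62370863e-01,  2.71739378e-01,
         7.31112221e+01],
       [ 9.99999602e-01,  6.34501613e-05, -8.90135445e-04,
         2.06053066e-01],
       [-8.73882324e-04,  2.71739431e-01, -9.62370468e-01,
        -1.58352824e+02],
       [ 0.00000000e+00,  0.00000000e+00,  0.00000000e+00,
         1.00000000e+00]])}
0.1 [-1.54713672e-01  9.87959061e-01  7.35642716e-04 -1.80634459e-04] 87.77661843561648
```

View pics/top0.png

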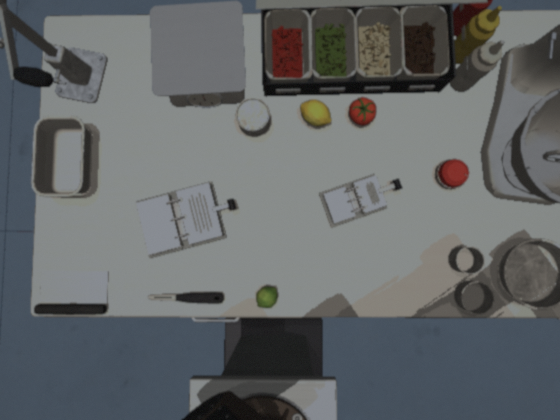

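View pics/scene0.png

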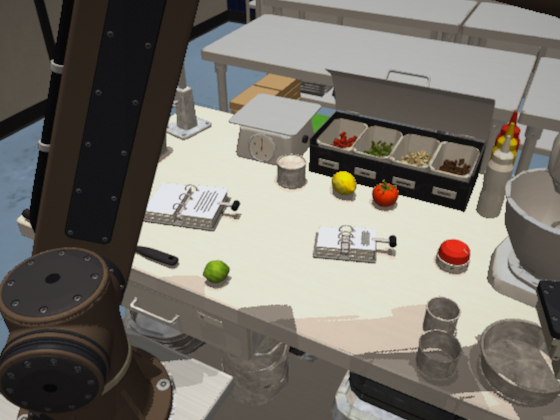

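The top view shows the larger binder on the left, around (180,219), with its pull at about (231,205). The smaller one is at (355,200), with its pull at (396,186). Both pulls are on the right-hand side. The scene view agrees, with the larger pull at (235,206). Next I measure.

```bash
cat > h.py <<'E'
import numpy as np, cv2
from plant import bot
from scipy.spatial.transform import Rotation as R
def ray(n,uv):
    c=bot.get_calibration(n); V=c["view"]; d=np.array([(uv[0]-c["cx"])/c["fx"],-(uv[1]-c["cy"])/c["fy"],-1])
    return -V[:3,:3].T@V[:3,3], V[:3,:3].T@d
def wray(uv,p,q):
    c=bot.get_calibration("wrist"); T=c["T_tool_cam"]; a=np.array([uv[0]-c["cx"],uv[1]-c["cy"]]); r=np.linalg.norm(a); th=r/c["fx"]
    d=np.array([a[0]/r*np.sin(th),-a[1]/r*np.sin(th),-np.cos(th)]); Q=R.from_quat(q).as_matrix()
    return p+Q@T[:3,3], Q@T[:3,:3]@d
def onz(o,d,z): return o+d*(z-o[2])/d[2]
def tri(rs):
    A=[];b=[]
    for o,d in rs:
        P=np.eye(3)-np.outer(d,d)/(d@d); A.append(P); b.append(P@o)
    return np.linalg.lstsq(np.vstack(A),np.hstack(b),rcond=None)[0]
def blob(m,box):
    x0,y0,x1,y1=box; k=np.zeros(m.shape,np.uint8); k[y0:y1,x0:x1]=m[y0:y1,x0:x1]
    n,l,s,c=cv2.connectedComponentsWithStats(k); i=1+np.argmax(s[1:,4]); return c[i],s[i],(l==i).astype(np.uint8)
def tool(yaw):  # pointing down, tool y (closing line) along the direction yaw
    y=np.array([np.cos(yaw),np.sin(yaw),0]); z=np.array([0,0,-1.]); return R.from_matrix(np.c_[np.cross(y,z),y,z]).as_quat()
E
python3 - <<'E'
from h import *
t=cv2.imread("pics/top0.png"); s=cv2.imread("pics/scene0.png")
rs=[]
for n,im,box in(("top",t,(222,192,245,218)),("scene",s,(225,192,245,220))):
    m=(im.max(2)<60).astype(np.uint8); c,st,k=blob(m,box); r=ray(n,c); rs.append(r); print(n,c,st,onz(*r,36).round(1))
    if n=="top": ct=c
print("tri",tri(rs).round(1))
# binder pile: bright vs table
print(t[225,160],t[200,250],t[255,150],t[240,225],t[190,155])
big=cv2.resize(t[165:270,120:250],None,fx=6,fy=5.7,interpolation=cv2.INTER_CUBIC); cv2.imwrite("pics/crop.png",big)
E
```

```text
top [231.47619048 204.44444444] [228 200   8  10  63] [528.3  64.   36. ]
scene [235.10638298 205.23404255] [232 201   7  10  47] [521.3  63.4  36. ]
tri [528.   66.   30.8]
[147 140 136] [139 140 136] [100 102 102] [140 140 136] [138 140 135]
```

View pics/crop.png

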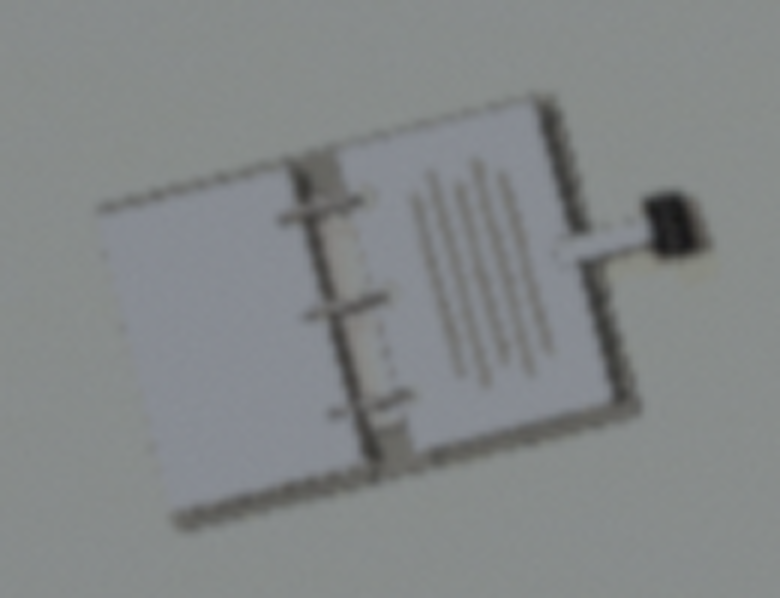

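The crop shows the middle ring centred near (347,306), the end rings near (320,210) and (371,406), and the pull at (672,225) in crop pixels. I'll compute the ring line from these, then move above the binder for a wrist view.

Run:
```python
from h import *
P=[onz(*ray("top",((x+.5)/6-.5+120,(y+.5)/5.7-.5+165)),44) for x,y in((320,210),(347,306),(371,406))]
print(np.round(P,1)); d=P[0]-P[2]; yaw=np.arctan2(d[1],d[0]); print("yaw deg",np.degrees(yaw))
pull=np.array([527,65,30.]); r=pull-P[1]; 
print("along/across",r[:2]@[np.cos(yaw),np.sin(yaw)],r[:2]@[-np.sin(yaw),np.cos(yaw)])
n=np.array([-np.sin(yaw),np.cos(yaw),0])
# choose of two tool yaws with arm reach for both ends
for w in(yaw,yaw+np.pi):
    for p in(pull+[0,0,-19+150],pull+[0,0,-19],pull+n*121+[0,0,140],pull+242*n+[0,0,-19]):
        q=bot.solve_ik(p,tool(w)); print(round(w,2),None if q is None else np.round(q,2))
```

```text
[[534.4 189.4  44. ]
 [498.1 179.   44. ]
 [460.6 169.6  44. ]]
yaw deg 15.018082119709414
along/across -1.613825919603949 -117.58169650856335
0.26 [ 0.49  0.18 -0.4   0.   -1.    2.91]
0.26 [ 0.49  0.37 -0.56  0.   -0.64  2.91]
0.26 [ 0.72  0.16 -0.39  0.   -1.02  2.68]
0.26 [ 0.93  0.4  -0.51  0.   -0.66  2.48]
3.4 [ 0.49  0.18 -0.4   0.   -1.   -0.23]
3.4 [ 0.49  0.37 -0.56  0.   -0.64 -0.23]
3.4 [ 0.72  0.16 -0.39  0.   -1.02 -0.46]
3.4 [ 0.93  0.4  -0.51  0.   -0.66 -0.66]
```

Run:
```python
from h import *
import json
yaw=np.radians(15); 
bot.move_ptp([527,65,150],tool(yaw+np.pi))
bot.pause(.2)
s=bot.read_state(); im=bot.camera("wrist"); cv2.imwrite("pics/w1.png",im[:,:,::-1]); print(s["t"],s["tcp_pos"])
json.dump([list(map(float,s["tcp_pos"])),list(map(float,s["eef_rot"]))],open("w1.json","w"))
```

```text
3.05 [527.12687684  64.57323695 150.00235452]
```

View pics/w1.png

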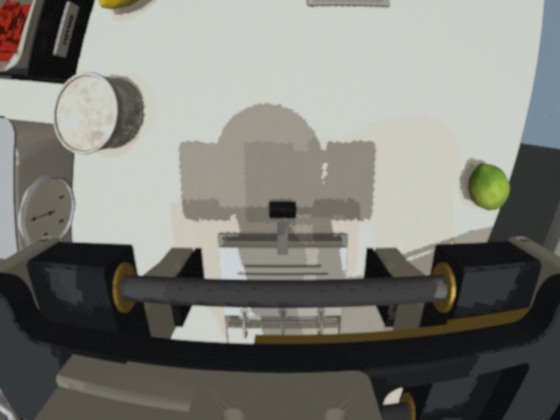

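The wrist view shows the pull at (282,209), the card edge along row ~236 from about column 222 to 347, and the rings at about (245,322), (283,320) and (322,318).

Run:
```python
from h import *
import json
p,q=json.load(open("w1.json")); p=np.array(p); im=cv2.imread("pics/w1.png")
m=(im.max(2)<45).astype(np.uint8); c,s,k=blob(m,(260,195,305,226)); print(c,s,cv2.minAreaRect(cv2.findNonZero(k)))
x,y,w,h=s[:4]
yw=np.radians(15); a=np.array([np.cos(yw),np.sin(yw)])
L=onz(*wray((x-.5,c[1]),p,q),33);Rr=onz(*wray((x+w-.5,c[1]),p,q),33); print("len",np.linalg.norm(L-Rr),"pull(z33)",onz(*wray(c,p,q),33).round(1))
cam=wray(c,p,q); t=cv2.imread("pics/top0.png"); ct,_,_=blob((t.max(2)<60).astype(np.uint8),(222,192,245,218))
print("tri w+top",tri([cam,ray("top",ct)]).round(1))
# card grey edge lines: profile of column means
g=im.max(2).astype(int)
for col in(235,330): print(col,[(r,g[r,col-2:col+3].mean().round()) for r in range(226,250)])
for r in(300,315,318,322,326): print(r,g[r,226:350:2].tolist())
```

```text
[282.04347826 209.43734015] [270 202  26  16 391] ((282.5, 209.5), (15.0, 25.0), 90.0)
len 22.82625555801865 pull(z33) [528.1  66.7  33. ]
tri w+top [528.2  63.8  42.2]
235 [(226, np.float64(201.0)), (227, np.float64(201.0)), (228, np.float64(201.0)), (229, np.float64(201.0)), (230, np.float64(198.0)), (231, np.float64(184.0)), (232, np.float64(155.0)), (233, np.float64(122.0)), (234, np.float64(110.0)), (235, np.float64(108.0)), (236, np.float64(93.0)), (237, np.float64(76.0)), (238, np.float64(69.0)), (239, np.float64(70.0)), (240, np.float64(79.0)), (241, np.float64(94.0)), (242, np.float64(103.0)), (243, np.float64(103.0)), (244, np.float64(104.0)), (245, np.float64(101.0)), (246, np.float64(109.0)), (247, np.float64(145.0)), (248, np.float64(181.0)), (249, np.float64(200.0))]
330 [(226, np.float64(143.0)), (227, np.float64(142.0)), (228, np.float64(141.0)), (229, np.float64(140.0)), (230, np.float64(136.0)), (231, np.float64(129.0)), (232, np.float64(116.0)), (233, np.float64(94.0)), (234, np.float64(78.0)), (235, np.float64(75.0)), (236, np.float64(72.0)), (237, np.float64(69.0
[... 1115 characters left out ...]
7, 110, 114, 117, 113, 114, 119, 119, 110, 85, 110, 151, 157, 156, 157]
322 [138, 117, 104, 105, 105, 105, 103, 104, 124, 134, 105, 109, 106, 107, 109, 108, 109, 108, 107, 107, 109, 109, 109, 108, 110, 107, 108, 108, 104, 103, 109, 111, 108, 107, 109, 108, 108, 118, 121, 118, 114, 120, 121, 120, 114, 105, 112, 112, 117, 119, 118, 117, 122, 116, 111, 105, 92, 119, 154, 158, 158, 157]
326 [153, 130, 126, 127, 122, 117, 117, 115, 142, 148, 107, 108, 107, 114, 118, 110, 111, 118, 115, 105, 106, 105, 105, 108, 108, 106, 107, 112, 115, 104, 106, 107, 105, 106, 108, 107, 106, 109, 112, 113, 118, 115, 112, 115, 116, 108, 105, 119, 127, 113, 114, 121, 124, 118, 120, 123, 107, 127, 154, 157, 158, 158]
```

The two views agree on the pull to about 2 mm, and the yaw is within 0.5°. I'll grasp now.

Run:
```python
from h import *
import json
bot.move_gripper(50)
bot.line_to([528.2,65.8,60],150); bot.line_to([528.2,65.8,11.5],80)
s0=bot.read_state()
bot.move_gripper(15,20); bot.pause(.2)
s=bot.read_state(); print(s["t"],s["tcp_pos"],s["width"],np.round(s["contact_force"],1),np.round(s0["contact_force"],1))
im=bot.camera("wrist"); cv2.imwrite("pics/w2.png",im[:,:,::-1])
```

```text
6.1833 [528.19607587  65.80249497  11.64842916] 23.506558460202807 [-2.4 -0.2  4.1] [-0.5 -0.9  0.3]
```

View pics/w2.png

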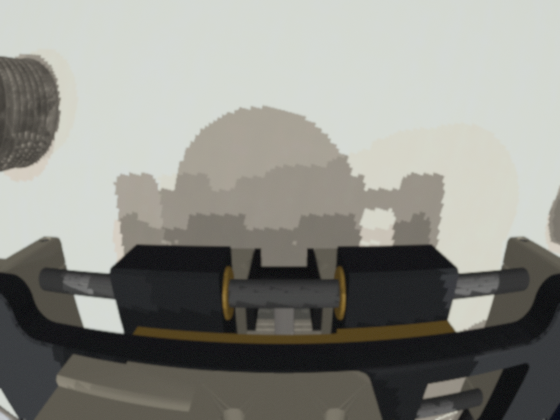

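The view shows the fingers closed around the bar at about (284,262), and the width of 23.5 mm matches the 24 mm bar. Next is the arc, in two halves with force checks.

Run:
```python
from h import *
import json
p0=np.array(bot.read_state()["tcp_pos"]); y=np.radians(15); n=np.array([-np.sin(y),np.cos(y),0]); C=p0+121*n
json.dump([C.tolist(),n.tolist()],open("arc.json","w"))
for th in np.linspace(0,np.pi,19)[1:11]:
    bot.line_to(C+121*(-np.cos(th)*n+np.sin(th)*np.array([0,0,1])),70)
    s=bot.read_state(); F=np.array(s["contact_force"]); print(round(th,2),round(s["t"],2),F.round(1),round(s["width"],1))
    if np.linalg.norm(F)>30: break
im=bot.camera("scene"); cv2.imwrite("pics/s3.png",im[:,:,::-1])
```

```text
0.17 6.68 [-0.1  1.4 -2.1] 24.1
0.35 7.13 [-0.9  0.1 -1.8] 23.5
0.52 7.58 [ 0.1  0.9 -1.5] 23.8
0.7 8.03 [ 0.1 -0.3 -0.6] 23.9
0.87 8.48 [ 0.3 -0.5 -0. ] 23.6
1.05 8.93 [ 0.8 -1.4  0.2] 24.0
1.22 9.38 [ 1.  -2.   2.4] 23.4
1.4 9.83 [-0.1 -1.7  3.5] 23.8
1.57 10.28 [-0.6 -1.1  4.3] 23.9
1.75 10.73 [-1.   0.5  5.3] 23.9
```

View pics/s3.png

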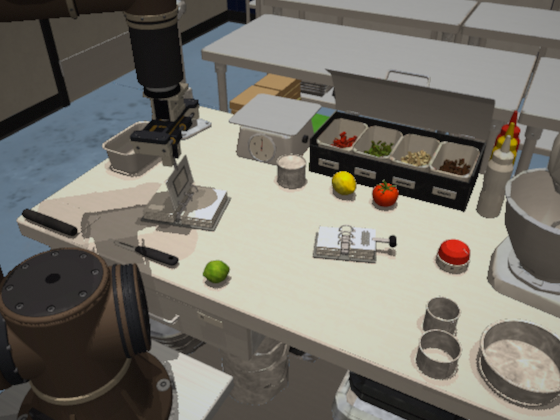

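The card stands upright, held at its pull, at about (180,185). The small binder's card is still flat at (345,240). Before finishing the arc I check the gripper body's clearance to the dish at the left.

Run:
```python
from h import *
import json
C,n=map(np.array,json.load(open("arc.json"))); e=C+121*n; a=np.array([n[1],-n[0],0])
for uv in((90,195),(88,120)):
    for z in(0,60): print(uv,z,[round(float((onz(*ray("top",uv),z)-e)@v)) for v in(a,n)])
```

```text
(90, 195) 0 [108, 65]
(90, 195) 60 [95, 40]
(88, 120) 0 [279, 30]
(88, 120) 60 [255, 8]
```

The dish corner is within a few mm of where the gripper body's corner would be. I'll therefore lean the tool up to 15° about the bar axis, away from the dish, during the second half.

Run:
```python
from h import *
import json
C,n=map(np.array,json.load(open("arc.json"))); a=np.array([n[1],-n[0],0]); G=C+[0,0,19]; q0=R.from_quat(tool(np.radians(15)+np.pi))
W=[]
for th in np.linspace(0,np.pi,19)[11:]:
    t=np.radians(15)*(th-1.745)/(np.pi-1.745); q=R.from_rotvec(t*a)*q0
    W.append((th,G+121*(-np.cos(th)*n+np.sin(th)*np.array([0,0,1]))+19*q.as_matrix()[:,2],q.as_quat()))
assert all(bot.solve_ik(p,q) is not None for _,p,q in W)
for th,p,q in W:
    bot.line_to(p,70,q)
    s=bot.read_state(); F=np.array(s["contact_force"]); print(round(th,2),round(s["t"],2),F.round(1),round(s["width"],1))
    if np.linalg.norm(F)>25: break
im=bot.camera("scene"); cv2.imwrite("pics/s4.png",im[:,:,::-1])
```

```text
1.92 11.24 [-0.9  0.7  5.5] 24.1
2.09 11.7 [-2.3  1.6  5.1] 24.3
2.27 12.16 [-1.6  2.9  4.6] 23.9
2.44 12.62 [-1.5  4.7  3.6] 23.8
2.62 13.07 [-1.   5.2  3.2] 23.7
2.79 13.53 [-0.4  6.1  2.1] 23.7
2.97 13.97 [0.6 5.4 1.2] 24.0
3.14 14.43 [-0.6  6.   0.2] 23.7
```

View pics/s4.png

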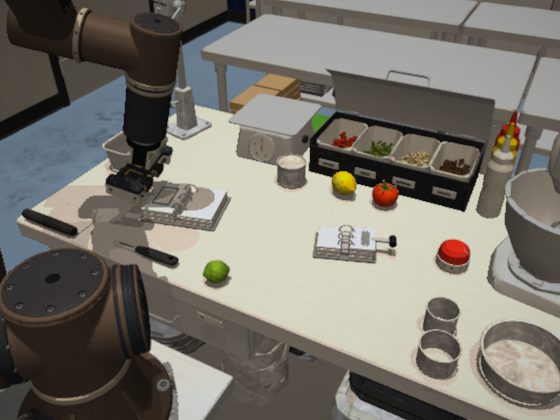

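The card is over on the left at about (168,195), and forces stayed below 7 N. I'll release, rise along the tool axis, move clear and check.

Run:
```python
from h import *
s=bot.read_state(); z=R.from_quat(s["eef_rot"]).as_matrix()[:,2]; p=np.array(s["tcp_pos"])
bot.move_gripper(45); bot.pause(.2)
bot.line_to(p-60*z,60); bot.line_to(p-150*z,150)
bot.move_joints([-0.972,0.2,-0.2,0,-1.224,-0.288]); bot.pause(.3)
s=bot.read_state(); print(s["t"],np.round(s["contact_force"],1),s["width"])
t=bot.camera("top"); t=t[:,:,::-1].copy(); cv2.imwrite("pics/top5.png",t); 
sc=bot.camera("scene")[:,:,::-1].copy(); cv2.imwrite("pics/s5.png",sc)
A=cv2.resize(t[160:265,90:250],(800,525//2*1),interpolation=cv2.INTER_CUBIC) if 0 else cv2.resize(t[170:270,90:250],(480,300),interpolation=cv2.INTER_CUBIC)
B=cv2.resize(sc[140:250,90:250],(480,300),interpolation=cv2.INTER_CUBIC); cv2.imwrite("pics/chk.png",np.vstack([A,B]))
rs=[]
for n,im,box in(("top",t,(105,215,140,255)),("scene",sc,(110,175,155,225))):
    m=(im.max(2)<60).astype(np.uint8); c,st,_=blob(m,box); r=ray(n,c); rs.append(r); print(n,c,st,onz(*r,33).round(1))
print("tri",tri(rs).round(1))
c,_,_=blob((t.max(2)<60).astype(np.uint8),(385,172,410,200)); t0=cv2.imread("pics/top0.png"); c0,_,_=blob((t0.max(2)<60).astype(np.uint8),(385,172,410,200)); print("small pull px",c0,c)
```

```text
20.5583 [-0.4  0.9  0.6] 45.113238405232316
top [123.80701754 232.87719298] [120 228   9  10  57] [467.1 298.   33. ]
scene [122.15207006 198.97531847] [ 110  175   32   50 1256] [425.6 311.9  33. ]
tri [457.9 323.    6.1]
small pull px [396.71698113 184.22641509] [396.72222222 184.31481481]
```

View pics/chk.png

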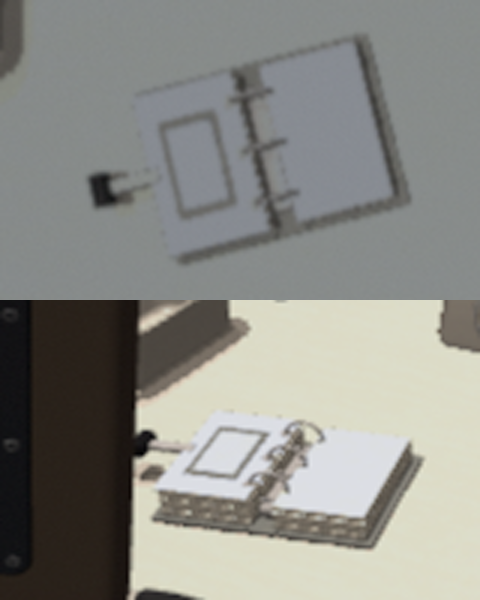

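The check picture shows the card flat on the left with its framed face up and the pull at the far left (crop 103,190). The top-camera pull position, (467,298), fits the expected (465.5,299.5). The scene-camera blob had picked up the arm, so I ignore that number.

```bash
python3 -c "
from plant import bot
print(bot.close_job(), bot.read_state()['t'])"
```

```text
the job is handed in; nothing more can be done
the job is handed in; nothing more can be done
```

I turned the larger binder's card over the rings from right to left, and it now lies flat there with its other face (the printed frame) showing. I pinched the pull on its flat ends, carried it in a half circle of 121 mm radius, released it and moved the arm clear. I leaned the tool up to 15° in the second half because the dish on the left was close.

**Last checks:**
- **Larger binder:** the top camera puts the pull at (467, 298) against the expected (465.5, 299.5), assuming a height of 33 mm. The scene view also shows the card flat on the left-hand pile.
- **Smaller binder:** its pull moved less than 0.1 pixel between the first and last top pictures.
- **Force and time:** the wrist force read under 7 N at every step of the turn. The job was handed in at about 21 s, with the gripper empty and touching nothing.
- **Failed check:** locating the pull from two views at the end did not work, because the scene-camera mask caught the robot arm. I discarded that result, so the pull's final height was judged from the pictures, not measured.

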